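# Tip the capacitor bin over the edge stop

## Task

On the tipping stand, slide the grey bin of can capacitors along the deck until it butts against the edge stop, then tip it over the stop by its bar handle so that all three capacitors roll out into the catch tray. Do not lift the bin off the stand: pivot it over the stop, and leave it lying there on its side on the chute, handle uppermost. Leave the other things on the bench where they are.

Things in the scene. Friction and masses are not known exactly. Their poses are not given: they have to be found in the camera images.
- stand: Fixed aluminium tipping stand, 480 mm long (own x), 190 mm wide (own y). Origin on the table under the near face of the stop; own x is level, from deck to tray: the tipping direction; own z up. Deck: level, top at z = 85 mm, x = -200 to 0 mm, 150 mm wide. Then stop, chute and catch tray in turn. The chute: 80 mm long, 150 mm wide, from the stop's top outer edge falling at 18 degrees towards +x.
- stop_mid (a point): Middle of the top near edge of the stop, a dark steel bar fixed across the deck's end: x = 0 to 10 mm, 150 mm wide, top at z = 97 mm (12 mm above the deck). The point is (0, 0, 97 mm) in the stand's frame; axes as the stand.
- tray_mid (a point): Middle of the catch tray's floor, (177, 0, 7 mm) in the stand's frame; axes as the stand. Inside, the tray runs from x = 80 to 274 mm in the stand's frame, is 180 mm wide, side walls to z = 80 mm, far wall to z = 110 mm.
- bin: Loose open-topped grey plastic bin, 140 (own x) x 78 x 85 mm high, walls 4 mm; about 0.3 kg empty, 0.55 kg loaded. Origin at the centre of its underside; own x points towards the stop (within 0.15 rad of the stand's x), own z up. Stands on the deck, front face 20 to 55 mm short of the stop. Tipped fully, its front wall lies on the chute, own z 108 degrees from vertical; it stays there.
- bin_handle (a point): Middle of the bin's bar handle: a round steel bar 12 mm thick, rigid on the bin, 68 mm long along the bin's y, an arm at each end to the rear wall. At (-110, 0, 75 mm) in the bin's frame: 40 mm behind the rear wall (34 mm free between bar and wall), 10 mm below the rim. The bin can turn about the bar in a light pinch.
- bin_foot (a point): Middle of the bin's lower front edge, (70, 0, 0 mm) in the bin's frame: the edge that butts against the stop.
- cap_a: A can capacitor, solid black cylinder 40 mm in diameter and 62 mm long, 85 g; origin at its middle, its own y axis is the cylinder's axis. Starts lying across the bin, free to roll along it.
- cap_b: A can capacitor, solid black cylinder 40 mm in diameter and 62 mm long, 85 g; origin at its middle, its own y axis is the cylinder's axis. Starts lying across the bin, free to roll along it.
- cap_c: A can capacitor, solid black cylinder 40 mm in diameter and 62 mm long, 85 g; origin at its middle, its own y axis is the cylinder's axis. Starts lying across the bin, free to roll along it.
- tape: Bystander: roll of pale tape lying flat, 96 mm across, 26 mm high, loose; origin at the centre of its underside.
- driver: Bystander: orange-handled screwdriver lying on the table behind the stand, 190 mm long along own x, about 30 mm thick at most, loose; origin near its middle.
- marker: Bystander: marker pen lying on the table beside the stand, 125 mm long along own x, 14 mm thick, loose; origin under its middle.
- meter: Bystander: black multimeter lying on its back, 165 x 78 x 34 mm (42 mm at its dial), loose; origin under its middle.
Things that resemble listed ones, but are neither listed nor needed, are in the scene too. What is shaped like the cap_a but purple is not meant.

How it is judged:
On the way, in this order (a step that is already met when the one before it is completed fails the run):
1. the bin, still upright, is slid against the stop (front edge within 12 mm of it) (x of bin_foot in the frame of stop_mid above -0.012 m and z of bin_foot in the frame of stop_mid below 0.015 m and angle between bin's own z axis and vertical below 0.3 rad), for 0.05 s.
2. the bin is tipped past 70 degrees with its lower front edge still at the stop (angle between bin's own z axis and vertical above 1.22 rad and distance between bin_foot and stop_mid below 0.06 m), for 0.1 s.
At the end, for the whole second after the job is handed in: All three capacitors lie at rest inside the catch tray; the bin rests on its side on the chute, tilted 86 to 132 degrees with its handle uppermost (handle more than 160 mm above the table) and its lower front edge within 60 mm of the middle of the stop's top edge (angle between bin's own z axis and vertical between 1.5 and 2.3 rad and z of bin_handle in the frame of stand above 0.16 m and distance between bin_foot and stop_mid below 0.06 m and linear speed of bin below 0.03 m/s and x of cap_a in the frame of tray_mid between -0.1 and 0.1 m and y of cap_a in the frame of tray_mid between -0.09 and 0.09 m and z of each of cap_a, cap_b, cap_c in the frame of tray_mid below 0.075 m and linear speed of each of cap_a, cap_b, cap_c below 0.06 m/s and x of cap_b in the frame of tray_mid between -0.1 and 0.1 m and y of cap_b in the frame of tray_mid between -0.09 and 0.09 m and x of cap_c in the frame of tray_mid between -0.1 and 0.1 m and y of cap_c in the frame of tray_mid between -0.09 and 0.09 m); the robot touches nothing.
It fails at once if the bin is lifted off (its lower front edge more than 60 mm above the deck) (z of bin_foot in the frame of stand above 0.145 m).
It fails at once if the roll of tape is moved more than 30 mm (distance of tape from where it was at the start of the episode above 0.03 m).
It fails at once if the screwdriver is moved more than 30 mm (distance of driver from where it was at the start of the episode above 0.03 m).
It fails at once if the marker pen is moved more than 30 mm (distance of marker from where it was at the start of the episode above 0.03 m).
It fails at once if the multimeter is moved more than 30 mm (distance of meter from where it was at the start of the episode above 0.03 m).
It also fails if it takes over 48 s, if anything falls off the work surface, if the arm or the gripper's body presses on something with over 40 N, if the wrist force passes 120 N, or if a joint passes its speed limit or range.

## Robot

A 6-joint arm with a two-finger parallel gripper is mounted at the origin on the work surface. World frame = base frame: x ahead of the robot, y to its left, z up, the work surface at z = 0. Lengths are in m, angles in rad, forces in N, time in s.
With the tool pointing down it reaches from about 0.35 to 0.975 m from the base axis. Payload 4.9 kg.
Tool frame: the origin (TCP) lies midway between the tips of the shut fingers; the grasp point (between the pads) lies ctrl.grip_depth behind it (ctrl.grip_depth is the distance from the TCP to the grasp point, in m); z points along the fingers, y is the line along which they close (so a half turn about z gives the same grasp; the last joint's range is limited). The gripper opens to 85 mm and grips with 20 to 120 N. Pads are 22 mm wide; open, the fingers measure 114 mm over their backs; the gripper's body (76 mm by 85 mm) begins 54 mm behind the grasp point. The pads swing forward as they close: fully open they stand 13 mm farther back than shut.
Start: joints at [1.181, 0.053, 1.613, -0, 1.476, -0.119], TCP at [0.167, 0.602, 0.231] pointing down, gripper open.
Joint ranges: [-3.01, 3.01], [-1.01, 2.22], [0.06, 2.58], [-1.02, 4.17], [0.09, 2.62], [-3.14, 3.14]. Speed limits (rad/s): [2.57, 2.57, 3.14, 3.14, 3.14, 3.14].

## Interface

Orientations are given as a rotation vector (axis times angle).
In Python, from station import ctrl, get_image, camera_model gives the robot as it stands. The module is installed in compiled form; this text tells all that it offers.
- The arm moves only by the shell command python3 -m crank 'ROWS' [FORCE]. ROWS is JSON, a list of rows, each a list of 7 numbers: the shift along the tool's x, y, z in mm, then the turn, a rotation vector about the tool's x, y, z in rad, then the opening, from -1 (shut) to 1 (fully open). A call has exactly 10 rows; each row shifts and turns the commanded pose from where the row before left it, along the tool's axes as they then stand; what a row does not reach is not made up. A row lasts 1/12 s, in which the tool goes at most 41.7 mm and 7.16 degrees, less where a joint would pass 70% of its speed; a pose out of reach is approached as far as the arm can. A call with a gripper value outside its range is refused whole. The fingers move at their own pace and stop on an object; FORCE is the grip in N (left out, the last holds). Time passes only in rows, so rows that do not move let the fingers close, or fill a call up. It gives the time, the measured TCP pose, the force, the opening and the grip force at its end, in the units of the state.
- ctrl.get_obs(): the state, without advancing time (a new reading comes with each control period).
- get_image(name): name is "scene" or "top"; returns the picture (384x512x3 uint8, red, green, blue); there is no depth.
- camera_model(name): a dict with "vertical_fov" (degrees; the focal length in pixels is half the picture's height over the tangent of half this angle, whatever the lens; pixels are square), "cx", "cy" (the principal point, pixels), "R" (3x3) and "t" (3): a world point X has camera coordinates R X + t. Camera axes: x right, y down, z forward; pixel columns grow to the right and rows downward; lengths in m; the calibration is good to about 2 mm. A picture is of the moment at which its call begins. camera_model takes no time and is no camera call.
- ctrl.finish_job(): hands the job in; it is judged then, once.
The state is a dict: "t": time; "q": joint angles; "dq": joint speeds; "effort": joint torques, N m; "tool_pos": TCP position; "tool_rot": TCP orientation; "contact_force": force on the tool from outside, world axes, zero at the start; "wrist_torque": the same for the moment, N m; "opening": finger opening in m; "grip_force": force on a finger pad.
Only numpy, scipy, OpenCV 4.12 (cv2) and the standard library are available. Lean on these libraries where they do the work, as an engineer would, in place of code of your own. Each camera call takes 0.05 s, during which the arm holds its last target. There are 200 camera calls.

## Working session

There is one attempt and no reset: what is moved stays moved. The work goes in short steps, Python scripts to look and compute and a shell command to move; the robot and the scene stay as the last step left them, time stands still between calls to the robot, and variables do not carry over. Pictures are saved under pics/ and viewed, at most 10 in all, crops included, and the job is handed in when it is done.

```bash
mkdir -p pics; python3 - <<'E'
from station import ctrl,get_image,camera_model
import cv2,numpy as np
for n in("scene","top"):
    im=get_image(n)[:,:,::-1]; cv2.imwrite(f"pics/{n}0.png",cv2.resize(im,(800,600),interpolation=cv2.INTER_CUBIC))
    m=camera_model(n);print(n,{k:np.round(v,4).tolist() for k,v in m.items() if not isinstance(v,str)})
o=ctrl.get_obs();print(o['tool_pos'],o['tool_rot'],o['opening'],ctrl.grip_depth,o['t'])
E
```

```text
scene {'vertical_fov': 56.3284, 'cx': 258.7766, 'cy': 186.8649, 'R': [[-0.119, 0.9927, 0.0194], [0.5507, 0.0823, -0.8307], [-0.8262, -0.0882, -0.5565]], 't': [-0.1087, -0.2419, 1.4915]}
top {'vertical_fov': 47.1065, 'cx': 253.8013, 'cy': 191.4746, 'R': [[0.0158, -0.9999, 0.0005], [-0.9819, -0.0156, -0.1889], [0.1888, 0.0024, -0.982]], 't': [0.1912, 0.618, 1.3377]}
[0.16698225 0.60170394 0.2301815 ] [-4.24024185e-01 -3.11238144e+00  2.81434235e-03] 0.08542461777856365 0.0187 0.1
```

View pics/scene0.png

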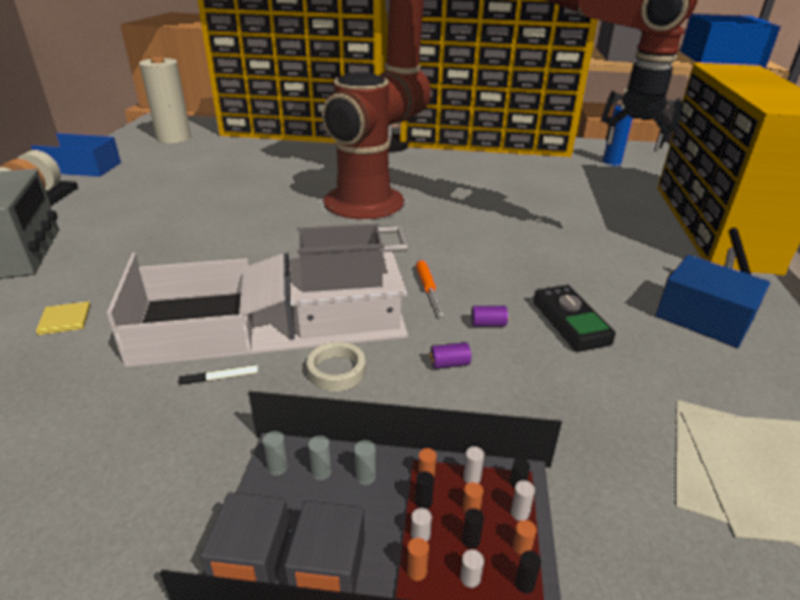

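View pics/top0.png

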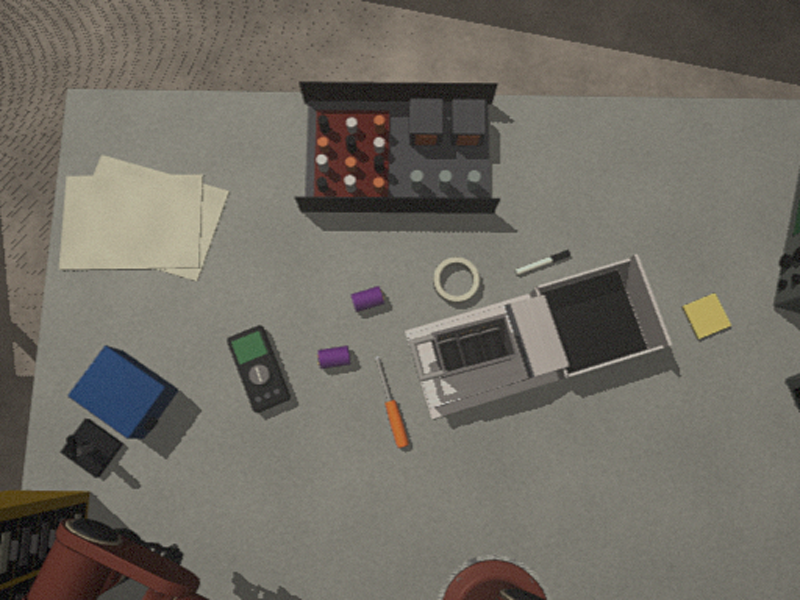

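The scene shows the stand with deck and bin at (340,260), and the tray at (190,310). In the top view the bin is at (470,347), the handle at about (425,357), the driver at (392,400), the tape at (457,280), and purple decoy cylinders at (367,298) and (334,356). There is only one grey bin. Next I'll take an enlarged crop to measure from.

```bash
python3 - <<'E'
import cv2
from station import get_image
im=get_image("top")[:,:,::-1]; c=im[160:280,250:410]
cv2.imwrite("pics/crop1.png",cv2.resize(c,(800,600),interpolation=cv2.INTER_CUBIC))
im=get_image("scene")[:,:,::-1]; c=im[135:240,130:270]
cv2.imwrite("pics/crop2.png",cv2.resize(c,(800,600),interpolation=cv2.INTER_CUBIC))
E
```

```text
(no output)
```

View pics/crop1.png

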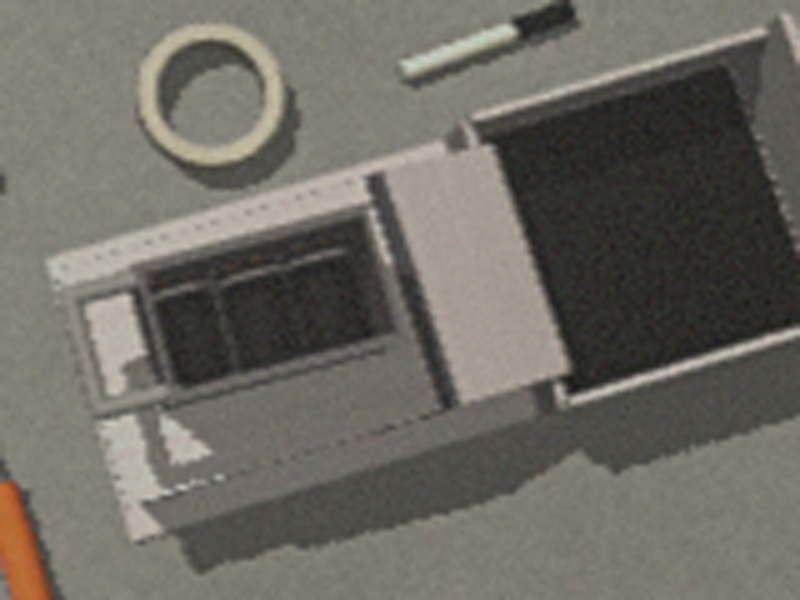

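```bash
cat > h.py <<'E'
import numpy as np
from station import camera_model
from scipy.optimize import least_squares
def proj(n,X):
    m=camera_model(n);f=192/np.tan(np.radians(m['vertical_fov']/2));c=np.asarray(X)@np.array(m['R']).T+m['t']
    return f*c[:,:2]/c[:,2:]+[m['cx'],m['cy']]
def place(p,P):
    c,s=np.cos(p[2]),np.sin(p[2]);P=np.asarray(P,float)
    return np.c_[p[0]+c*P[:,0]-s*P[:,1],p[1]+s*P[:,0]+c*P[:,1],P[:,2]]
def fit(n,P,uv,p0):
    r=least_squares(lambda p:(proj(n,place(p,P))-uv).ravel(),p0)
    print(np.round(r.x,4),np.round(r.fun.reshape(-1,2),1).tolist());return r.x
E
python3 - <<'E'
from h import *
g=lambda L:np.array(L)/5+[249.6,159.6]
S=np.array([[-200,75,85],[-200,-75,85],[10,75,97],[10,-75,97],[86,75,72],[86,-75,72]])/1e3
s=fit("top",S,g([[47,262],[133,540],[383,172],[458,403],[493,145],[570,375]]),[.55,-.1,-1.3])
B=np.array([[-110,34,160],[-110,-34,160],[-70,39,170],[-70,-39,170],[70,39,170],[70,-39,170]])/1e3
b=fit("top",B,g([[75,296],[98,408],[133,272],[163,397],[365,205],[400,342]]),[.55,0,-1.3])
c,sn=np.cos(s[2]),np.sin(s[2])
R=np.array([[c,sn],[-sn,c]])
h=place(b,[[-.11,0,.16],[.07,0,.085],[0,0,.085]])
print("world handle, foot",h)
print("in stand",(h[:,:2]-s[:2])@R.T, "rel yaw",b[2]-s[2])
from station import ctrl
from scipy.spatial.transform import Rotation as Ro
print(Ro.from_rotvec(ctrl.get_obs()['tool_rot']).as_matrix().round(3))
E
```

```text
[ 0.5269 -0.0344 -1.2482] [[1.5, 3.6], [-0.5, -5.0], [-0.7, 0.6], [0.8, 1.0], [-1.1, 0.3], [0.0, -0.2]]
[ 0.5113  0.0574 -1.3081] [[-1.5, -0.2], [-0.2, 0.2], [-0.0, -0.8], [0.9, 0.4], [0.2, 0.9], [0.7, -0.5]]
world handle, foot [[ 0.48274156  0.1636098   0.16      ]
 [ 0.5294926  -0.01021293  0.085     ]
 [ 0.51131164  0.0573848   0.085     ]]
in stand [[-0.20182798  0.02088669]
 [-0.02215068  0.01011307]
 [-0.09202519  0.01430281]] rel yaw -0.05988923946454383
[[-0.964  0.268 -0.   ]
 [ 0.268  0.964 -0.001]
 [ 0.    -0.001 -1.   ]]
```

View pics/crop2.png

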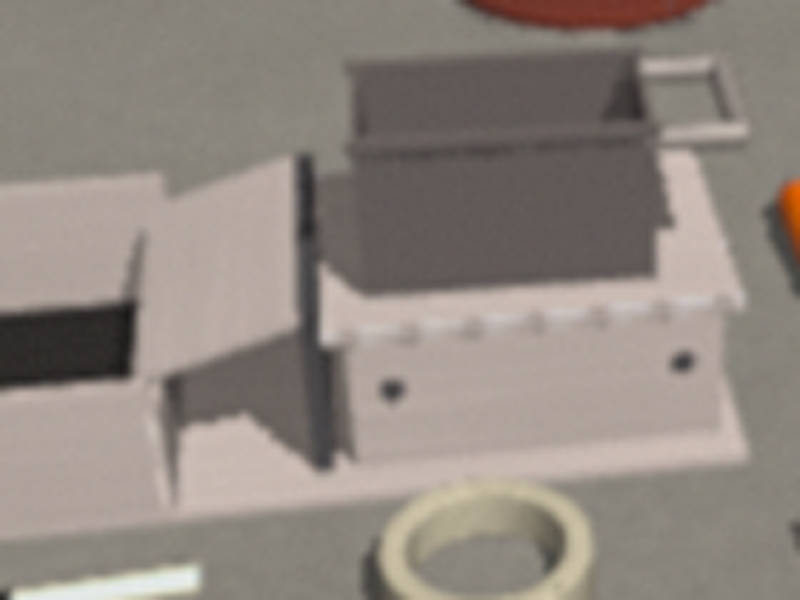

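The base-plate corners (rear end) were mismatched, so I'm refitting the stand without them and computing the move.

```bash
cat >> h.py <<'E'
from station import ctrl
from scipy.spatial.transform import Rotation as Ro
def delta(pos,yaw):
    o=ctrl.get_obs();R=Ro.from_rotvec(o['tool_rot'])
    c,s=np.cos(yaw),np.sin(yaw)
    T=Ro.from_matrix(np.array([[s,c,0],[-c,s,0],[0,0,-1.]]))  # tool y at yaw, z down
    print("t",o['t'],"d mm(tool)",R.inv().apply(np.array(pos)-o['tool_pos']).round(4)*1e3,"rot",(R.inv()*T).as_rotvec().round(3),"then d mm",T.inv().apply(np.array(pos)-o['tool_pos']).round(4)*1e3)
E
python3 - <<'E'
from h import *
g=lambda L:np.array(L)/5+[249.6,159.6]
S=np.array([[10,75,97],[10,-75,97],[86,75,72],[86,-75,72],[-200,95,3],[-200,-95,3]])/1e3
s=fit("top",S,g([[383,172],[458,403],[493,145],[570,375],[47,262],[133,540]]),[.55,-.1,-1.3])
b=np.array([.5113,.0574,-1.3081])
c,sn=np.cos(s[2]),np.sin(s[2]);R=np.array([[c,sn],[-sn,c]])
h=place(b,[[-.11,0,.16],[.07,0,.085]])
print("in stand",(h[:,:2]-s[:2])@R.T,"rel yaw",b[2]-s[2])
delta([.4827,.1636,.225],b[2]+np.pi)
E
```

```text
[ 0.5289 -0.0354 -1.265 ] [[0.0, -0.1], [0.7, 0.5], [-0.3, -0.0], [0.1, -0.3], [-0.3, -0.5], [-0.3, 0.3]]
in stand [[-0.20370324  0.01590992]
 [-0.02387038  0.00815463]] rel yaw -0.04309823508625943Traceback (most recent call last):
  File "<stdin>", line 9, in <module>
  File "h.py", line 18, in delta
    T=Ro.from_matrix(np.array([[s,c,0],[-c,s,0],[0,0,-1.]]))  # tool y at yaw, z down
  File "scipy/spatial/transform/_rotation.pyx", line 1143, in scipy.spatial.transform._rotation.Rotation.from_matrix
ValueError: Non-positive determinant (left-handed or null coordinate frame) in rotation matrix 0: [[ 0.96569329 -0.25968532  0.        ]
 [ 0.25968532  0.96569329  0.        ]
 [ 0.          0.         -1.        ]].
```

```bash
sed -i 's/\[\[s,c,0\],\[-c,s,0\]/[[-s,c,0],[c,s,0]/' h.py; python3 - <<'E'
from h import *
delta([.4827,.1636,.225],-1.3081+np.pi)
E
```

```text
t 0.2 d mm(tool) [-421.4 -337.8    5.9] rot [-0.001 -0.    -0.534] then d mm [-191.  -505.2    5.5]
```

```bash
python3 -m crank '[[-15,-12,0,0,0,0,-0.15],[-28,-22,0,0,0,0,-0.15],[-28,-22,0,0,0,0,-0.15],[-28,-22,0,0,0,0,-0.15],[-28,-22,0,0,0,0,-0.15],[-28,-22,0,0,0,0,-0.15],[-28,-22,0,0,0,0,-0.15],[-28,-22,0,0,0,0,-0.15],[-28,-22,0,0,0,0,-0.15],[-28,-22,0,0,0,0,-0.15]]' 20
python3 -m crank '[[-28,-22,0,0,0,0,-0.15],[-28,-22,0,0,0,0,-0.15],[-28,-22,0,0,0,0,-0.15],[-28,-22,0,0,0,0,-0.15],[-28,-22,0,0,0,0,-0.15],[0,0,0,0,0,-0.11,-0.15],[0,0,0,0,0,-0.11,-0.15],[0,0,0,0,0,-0.11,-0.15],[0,0,0,0,0,-0.11,-0.15],[0,0,0,0,0,-0.094,-0.15]]'
python3 - <<'E'
from h import *
from station import get_image
import cv2
delta([.4827,.1636,.1415],-1.3081+np.pi);o=ctrl.get_obs();print(o['opening'],o['tool_pos'])
im=get_image("top")[:,:,::-1]; c=im[190:280,240:360]
d=get_image("scene")[:,:,::-1][95:200,170:310]
cv2.imwrite("pics/crop3.png",np.vstack([cv2.resize(c,(400,300),interpolation=2),cv2.resize(d,(400,300),interpolation=2)]))
E
```

```text
t: 1.03
tool_pos: [0.3688, 0.3269, 0.2312]
tool_rot: [0.424, 3.113, 0.0]
contact_force: [0.7, -0.2, 0.4]
opening: 0.0357
grip_force: 0.0
t: 1.87
tool_pos: [0.4737, 0.1848, 0.231]
tool_rot: [0.42, -3.113, 0.0]
contact_force: [-0.0, -0.1, 0.3]
opening: 0.0363
grip_force: 0.0
t 1.8667 d mm(tool) [ -3.2 -22.8  89.5] rot [ 0.    -0.001  0.005] then d mm [ -3.2 -22.8  89.5]
0.03631962595042789 [0.47366031 0.18476567 0.23102596]
```

View pics/crop3.png

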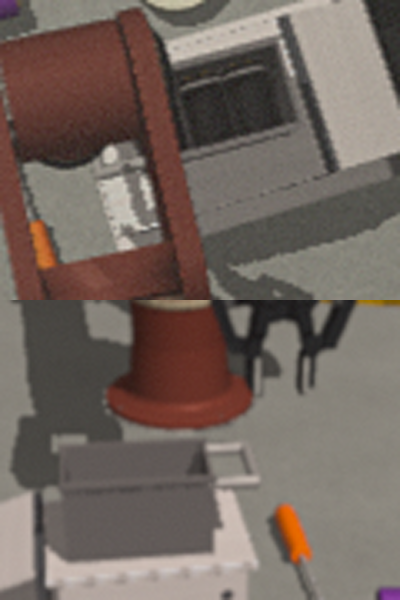

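The gripper is 36 mm open and hanging behind the bar. In the lower panel, the bar runs from about (241,450) to (254,480). I'll check that against my fit.

```bash
python3 - <<'E'
from h import *
b=[.5113,.0574,-1.3081]
p=proj("scene",place(b,[[-.11,.034,.16],[-.11,-.034,.16],[-.07,.039,.17],[.07,.039,.17]]))
print(((p+.4-[170,95])/.35+[0,300]).round(0))
E
```

```text
[[259. 482.]
 [249. 448.]
 [218. 477.]
 [ 64. 486.]]
```

Agrees within about 4 mm, so I'll bias 2 mm towards the stop, then descend.

```bash
python3 -m crank '[[-1.5,-12.5,0,0,0,0,-0.15],[-1.5,-12.5,0,0,0,0,-0.15],[0,0,10,0,0,0,-0.15],[0,0,14,0,0,0,-0.15],[0,0,14,0,0,0,-0.15],[0,0,14,0,0,0,-0.15],[0,0,14,0,0,0,-0.15],[0,0,14,0,0,0,-0.15],[0,0,9,0,0,0,-0.15],[0,0,0,0,0,0,-0.15]]' 20
python3 -m crank '[[0,0,0,0,0,0,-0.4],[0,0,0,0,0,0,-0.6],[0,0,0,0,0,0,-0.8],[0,0,0,0,0,0,-1],[0,0,0,0,0,0,-1],[0,0,0,0,0,0,-1],[0,0,0,0,0,0,-1],[0,0,0,0,0,0,-1],[0,0,0,0,0,0,-1],[0,0,0,0,0,0,-1]]' 20
```

```text
t: 2.8
tool_pos: [0.4808, 0.1612, 0.1384]
tool_rot: [0.411, -3.108, 0.0]
contact_force: [-0.3, -0.1, -1.3]
opening: 0.0363
grip_force: 0.0
t: 3.63
tool_pos: [0.4838, 0.1617, 0.1431]
tool_rot: [-0.412, 3.113, -0.0]
contact_force: [1.9, -1.4, 4.2]
opening: 0.011
grip_force: 20.0
```

Gripped at 20 N. Sliding to the stop while squaring the yaw.

```bash
python3 -m crank '[[0.8,-2.4,0,0,0,-0.005,-1],[0.8,-2.4,0,0,0,-0.005,-1],[0.8,-2.4,0,0,0,-0.005,-1],[0.8,-2.4,0,0,0,-0.005,-1],[0.8,-2.4,0,0,0,-0.005,-1],[0.8,-2.4,0,0,0,-0.005,-1],[0.8,-2.4,0,0,0,-0.005,-1],[0.8,-2.4,0,0,0,-0.005,-1],[0.8,-2.4,0,0,0,-0.003,-1],[0,0,0,0,0,0,-1]]' 20
python3 - <<'E'
from h import *
from station import get_image
import cv2
s=np.array([.5289,-.0354]);c,n=np.cos(-1.265),np.sin(-1.265)
o=ctrl.get_obs();print("tool in stand",np.array([[c,n],[-n,c]])@(o['tool_pos'][:2]-s))
im=get_image("top")[:,:,::-1]; a=im[160:280,250:410]
d=get_image("scene")[:,:,::-1][125:230,140:280]
cv2.imwrite("pics/crop4.png",np.hstack([cv2.resize(a,(400,300),interpolation=2),cv2.resize(d,(400,300),interpolation=2)]))
E
```

```text
t: 4.47
tool_pos: [0.4822, 0.1405, 0.1431]
tool_rot: [-0.48, 3.104, 0.007]
contact_force: [-2.2, 5.6, 7.0]
opening: 0.011
grip_force: 20.2
tool in stand [-0.18184926  0.00841607]
```

View pics/crop4.png

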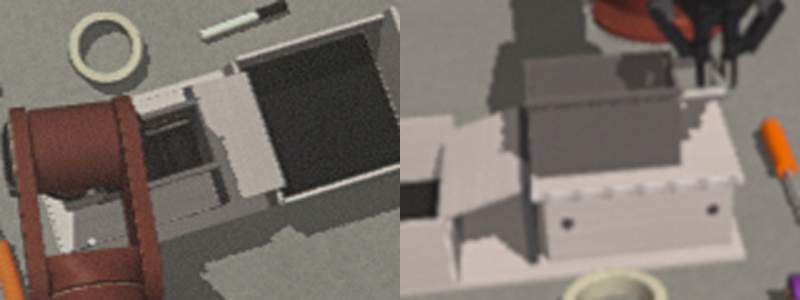

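The bin front (right panel, x≈527) is at the stop, and the handle reads x = -182 mm (expected -180). A small extra push will confirm contact.

```bash
python3 -m crank '[[0,-1,0,0,0,0,-1],[0,-1,0,0,0,0,-1],[0,-1,0,0,0,0,-1],[0,0,0,0,0,0,-1],[0,0,0,0,0,0,-1],[0,0,0,0,0,0,-1],[0,0,0,0,0,0,-1],[0,0,0,0,0,0,-1],[0,0,0,0,0,0,-1],[0,0,0,0,0,0,-1]]' 20
```

```text
t: 5.4
tool_pos: [0.483, 0.1381, 0.1431]
tool_rot: [-0.48, 3.104, 0.008]
contact_force: [-2.5, 6.5, 5.4]
opening: 0.0108
grip_force: 20.1
```

```bash
python3 -m crank '[[0,-1,0,0,0,0,-1],[0,-1,0,0,0,0,-1],[0,-1,0,0,0,0,-1],[0,-1,0,0,0,0,-1],[0,0,0,0,0,0,-1],[0,0,0,0,0,0,-1],[0,0,0,0,0,0,-1],[0,0,0,0,0,0,-1],[0,0,0,0,0,0,-1],[0,0,0,0,0,0,-1]]' 20
```

```text
t: 6.23
tool_pos: [0.4836, 0.1371, 0.1431]
tool_rot: [-0.48, 3.104, 0.018]
contact_force: [-3.7, 16.5, 5.9]
opening: 0.0115
grip_force: 20.4
```

Butted: force rose to 17 N and motion stopped. Next I'll compute the arc (tool stays pointing down and the bar turns in the pinch).

```bash
python3 - <<'E'
import numpy as np
def H(t):
    a=np.radians(min(t,90));x=-180*np.cos(a)+63*np.sin(a);z=180*np.sin(a)+63*np.cos(a)
    if t>90:
        b=np.radians(t-90);x,z=10+(x-10)*np.cos(b)+z*np.sin(b),-(x-10)*np.sin(b)+z*np.cos(b)
    return np.array([x,z])
T=np.arange(0,112.6,2.5);P=np.array([H(t) for t in T]);D=np.diff(P,axis=0)
for t,p,d in zip(T[1:],P[1:],D): print(t,"pos",p.round(0),"row y,z",(-d).round(1))
E
```

```text
2.5 pos [-177.   71.] row y,z [-2.9 -7.8]
5.0 pos [-174.   78.] row y,z [-3.3 -7.7]
7.5 pos [-170.   86.] row y,z [-3.6 -7.5]
10.0 pos [-166.   93.] row y,z [-3.9 -7.3]
12.5 pos [-162.  100.] row y,z [-4.2 -7.2]
15.0 pos [-158.  107.] row y,z [-4.5 -7. ]
17.5 pos [-153.  114.] row y,z [-4.8 -6.8]
20.0 pos [-148.  121.] row y,z [-5.1 -6.6]
22.5 pos [-142.  127.] row y,z [-5.4 -6.3]
25.0 pos [-137.  133.] row y,z [-5.7 -6.1]
27.5 pos [-131.  139.] row y,z [-5.9 -5.8]
30.0 pos [-124.  145.] row y,z [-6.2 -5.6]
32.5 pos [-118.  150.] row y,z [-6.4 -5.3]
35.0 pos [-111.  155.] row y,z [-6.6 -5. ]
37.5 pos [-104.  160.] row y,z [-6.9 -4.7]
40.0 pos [-97. 164.] row y,z [-7.1 -4.4]
42.5 pos [-90. 168.] row y,z [-7.2 -4.1]
45.0 pos [-83. 172.] row y,z [-7.4 -3.8]
47.5 pos [-75. 175.] row y,z [-7.6 -3.4]
50.0 pos [-67. 178.] row y,z [-7.7 -3.1]
52.5 pos [-60. 181.] row y,z [-7.8 -2.8]
55.0 pos [-52. 184.] row y,z [-8.  -2.4]
57.5 pos [-44. 186.] row y,z [-8.1 -2.1]
60.0 pos [-35. 187.] row y,z [-8.1 -1.7]
62.5 pos [-27. 189.] row y,z [-8.2 -1.4]
65.0 pos [-19. 190.] row y,z [-8.3 -1. ]
67.5 pos [-11. 190.] row y,z [-8.3 -0.6]
70.0 pos [ -2. 191.] row y,z [-8.3 -0.3]
72.5 pos [  6. 191.] row y,z [-8.3  0.1]
75.0 pos [ 14. 190.] row y,z [-8.3  0.4]
77.5 pos [ 23. 189.] row y,z [-8.3  0.8]
80.0 pos [ 31. 188.] row y,z [-8.2  1.2]
82.5 pos [ 39. 187.] row y,z [-8.2  1.5]
85.0 pos [ 47. 185.] row y,z [-8.1  1.9]
87.5 pos [ 55. 183.] row y,z [-8.   2.2]
90.0 pos [ 63. 180.] row y,z [-7.9  2.6]
92.5 pos [ 71. 178.] row y,z [-7.8  2.5]
95.0 pos [ 78. 175.] row y,z [-7.7  2.8]
97.5 pos [ 86. 172.] row y,z [-7.6  3.2]
100.0 pos [ 93. 168.] row y,z [-7.4  3.5]
102.5 pos [101. 164.] row y,z [-7.3  3.8]
105.0 pos [108. 160.] row y,z [-7.1  4.1]
107.5 pos [115. 156.] row y,z [-6.9  4.4]
110.0 pos [121. 151.] row y,z [-6.7  4.7]
112.5 pos [128. 146.] row y,z [-6.5  5. ]
```

```bash
python3 -m crank '[[0,-2,-7.8,0,0,0,-1],[0,-2.8,-7.7,0,0,0,-1],[0,-3.6,-7.5,0,0,0,-1],[0,-3.9,-7.3,0,0,0,-1],[0,-4.2,-7.2,0,0,0,-1],[0,-4.5,-7,0,0,0,-1],[0,-4.8,-6.8,0,0,0,-1],[0,-5.1,-6.6,0,0,0,-1],[0,-5.4,-6.3,0,0,0,-1],[0,-5.7,-6.1,0,0,0,-1]]' 20
```

```text
t: 7.07
tool_pos: [0.4968, 0.0962, 0.2145]
tool_rot: [-0.482, 3.103, 0.016]
contact_force: [-3.5, 13.4, 8.9]
opening: 0.0112
grip_force: 19.7
```

On the arc exactly. Continuing.

```bash
python3 -m crank '[[0,-5.7,-5.8,0,0,0,-1],[0,-6,-5.6,0,0,0,-1],[0,-6.4,-5.3,0,0,0,-1],[0,-6.6,-5,0,0,0,-1],[0,-6.9,-4.7,0,0,0,-1],[0,-7.1,-4.4,0,0,0,-1],[0,-7.2,-4.1,0,0,0,-1],[0,-7.4,-3.8,0,0,0,-1],[0,-7.6,-3.4,0,0,0,-1],[0,-7.7,-3.1,0,0,0,-1]]' 20
python3 - <<'E'
from h import *
from station import get_image
import cv2
d=get_image("scene")[:,:,::-1][95:230,100:280]
cv2.imwrite("pics/crop5.png",cv2.resize(d,(640,480),interpolation=2))
E
```

```text
t: 7.9
tool_pos: [0.5183, 0.0282, 0.2601]
tool_rot: [-0.481, 3.101, 0.006]
contact_force: [-0.4, 3.7, 3.6]
opening: 0.0114
grip_force: 20.2
```

View pics/crop5.png

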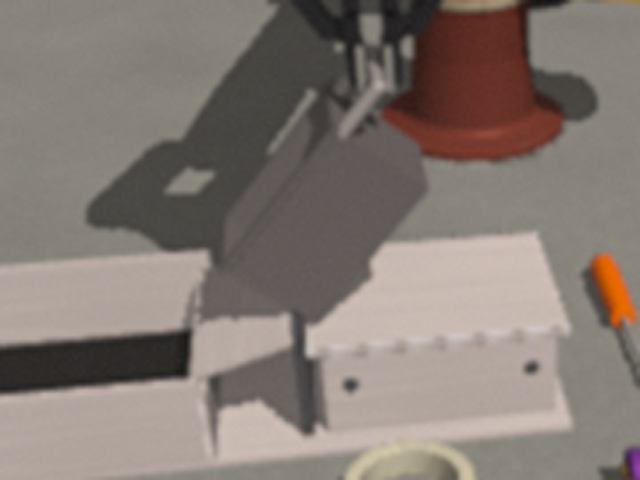

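The bin is tipped about 50°, with its foot at the stop (305,320) and the bar at (370,95) in the fingers. Next is the step to about 75°.

```bash
python3 -m crank '[[0,-7.8,-2.8,0,0,0,-1],[0,-8,-2.4,0,0,0,-1],[0,-8.1,-2.1,0,0,0,-1],[0,-8.1,-1.7,0,0,0,-1],[0,-8.2,-1.4,0,0,0,-1],[0,-8.3,-1,0,0,0,-1],[0,-8.3,-0.6,0,0,0,-1],[0,-8.3,-0.3,0,0,0,-1],[0,-8.3,0.1,0,0,0,-1],[0,-8.3,0.4,0,0,0,-1]]' 20
python3 -m crank '[[0,-8.3,0.8,0,0,0,-1],[0,-8.2,1.2,0,0,0,-1],[0,-8.2,1.5,0,0,0,-1],[0,-8.1,1.9,0,0,0,-1],[0,-8,2.2,0,0,0,-1],[0,-7.9,2.6,0,0,0,-1],[0,-7.8,2.5,0,0,0,-1],[0,-7.7,2.8,0,0,0,-1],[0,-7.6,3.2,0,0,0,-1],[0,-7.4,3.5,0,0,0,-1]]' 20
```

```text
t: 8.78
tool_pos: [0.5424, -0.052, 0.2692]
tool_rot: [0.479, -3.104, -0.0]
contact_force: [2.3, 0.5, 3.0]
opening: 0.011
grip_force: 21.2
t: 9.62
tool_pos: [0.5663, -0.1274, 0.2469]
tool_rot: [0.479, -3.104, -0.0]
contact_force: [-0.6, 1.1, -0.2]
opening: 0.0114
grip_force: 20.6
```

```bash
python3 -m crank '[[0,-7,3.8,0,0,0,-1],[0,-7,4,0,0,0,-1],[0,-5,3.5,0,0,0,-1],[0,-1,1,0,0,0,-1],[0,0,0,0,0,0,-1],[0,0,0,0,0,0,-1],[0,0,0,0,0,0,-1],[0,0,0,0,0,0,-1],[0,0,0,0,0,0,-1],[0,0,0,0,0,0,-1]]' 20
python3 - <<'E'
from h import *
from station import get_image
import cv2
a=get_image("top")[:,:,::-1][150:270,270:430]
d=get_image("scene")[:,:,::-1][115:235,60:220]
cv2.imwrite("pics/crop6.png",np.hstack([cv2.resize(a,(400,300),interpolation=2),cv2.resize(d,(400,300),interpolation=2)]))
E
```

```text
t: 10.45
tool_pos: [0.5726, -0.1458, 0.2358]
tool_rot: [-0.479, 3.104, -0.002]
contact_force: [2.6, -2.5, 4.9]
opening: 0.0109
grip_force: 21.2
```

View pics/crop6.png

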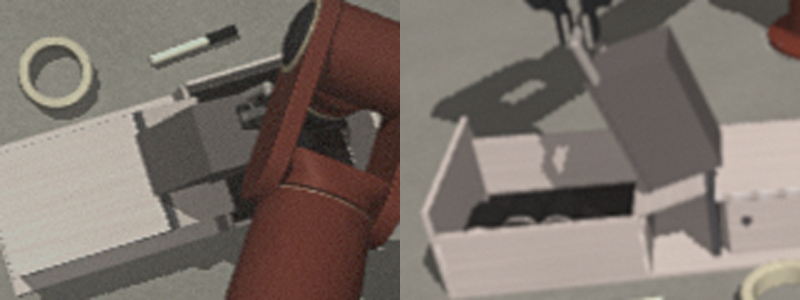

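The bin lies on the chute (right panel, front wall at about (690,185)), and capacitor rims are visible in the tray at (520,220) and (555,220). I'll release and rise.

```bash
python3 -m crank '[[0,0,0,0,0,0,-0.7],[0,0,0,0,0,0,-0.6],[0,0,0,0,0,0,-0.5],[0,0,0,0,0,0,-0.4],[0,0,0,0,0,0,-0.3],[0,0,0,0,0,0,-0.2],[0,0,0,0,0,0,-0.1],[0,0,0,0,0,0,0],[0,0,0,0,0,0,0],[0,0,0,0,0,0,0]]' 20
python3 -m crank '[[0,0,-5,0,0,0,0],[0,0,-10,0,0,0,0],[0,0,-10,0,0,0,0],[0,0,-10,0,0,0,0],[0,0,-15,0,0,0,0],[0,0,-15,0,0,0,0],[0,0,-15,0,0,0,0],[0,0,-15,0,0,0,0],[0,0,-15,0,0,0,0],[0,0,-10,0,0,0,0]]'
```

```text
t: 11.38
tool_pos: [0.5723, -0.1457, 0.2352]
tool_rot: [-0.479, 3.105, -0.0]
contact_force: [-0.2, -0.3, 0.5]
opening: 0.0425
grip_force: 0.0
t: 12.22
tool_pos: [0.5727, -0.1459, 0.3582]
tool_rot: [-0.479, 3.102, -0.002]
contact_force: [1.1, 0.3, -0.2]
opening: 0.0424
grip_force: 0.0
```

```bash
python3 -m crank '[[-20,0,0,0,0,0,0],[-30,0,0,0,0,0,0],[-30,0,0,0,0,0,0],[0,35,0,0,0,0,0],[0,35,0,0,0,0,0],[0,35,0,0,0,0,0],[0,35,0,0,0,0,0],[0,35,0,0,0,0,0],[0,35,0,0,0,0,0],[0,20,0,0,0,0,0]]'
python3 - <<'E'
from h import *
from station import get_image
import cv2
a=get_image("top")[:,:,::-1][150:270,270:430]
d=get_image("scene")[:,:,::-1][115:235,60:220]
cv2.imwrite("pics/crop7.png",np.hstack([cv2.resize(a,(400,300),interpolation=2),cv2.resize(d,(400,300),interpolation=2)]))
E
```

```text
t: 13.05
tool_pos: [0.578, 0.1006, 0.3558]
tool_rot: [-0.483, 3.104, 0.002]
contact_force: [0.6, -0.2, -0.9]
opening: 0.0425
grip_force: 0.0
```

View pics/crop7.png

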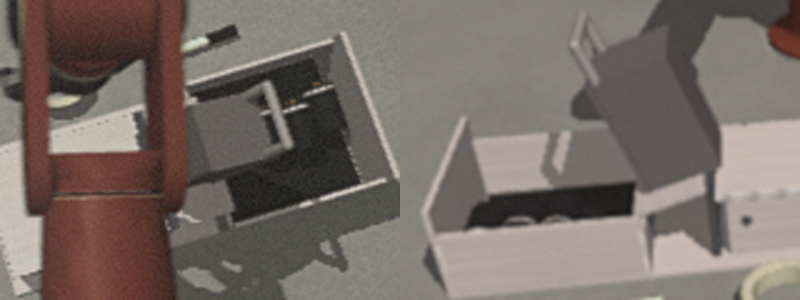

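The bin stays put with its handle up. I'll take one brightened close-up of the tray to count the capacitors.

```bash
python3 - <<'E'
from h import *
from station import get_image
import cv2
def avg(n,k): return np.mean([get_image(n)[:,:,::-1].astype(float) for _ in range(k)],0)
g=lambda a:(255*np.clip(a/110,0,1)**.6).astype(np.uint8)
a=avg("top",8)[160:240,345:425]
d=avg("scene",8)[150:230,65:165]
cv2.imwrite("pics/crop8.png",np.hstack([cv2.resize(g(a),(400,400),interpolation=2),cv2.resize(g(d),(400,400),interpolation=2)]))
E
```

```text
(no output)
```

View pics/crop8.png

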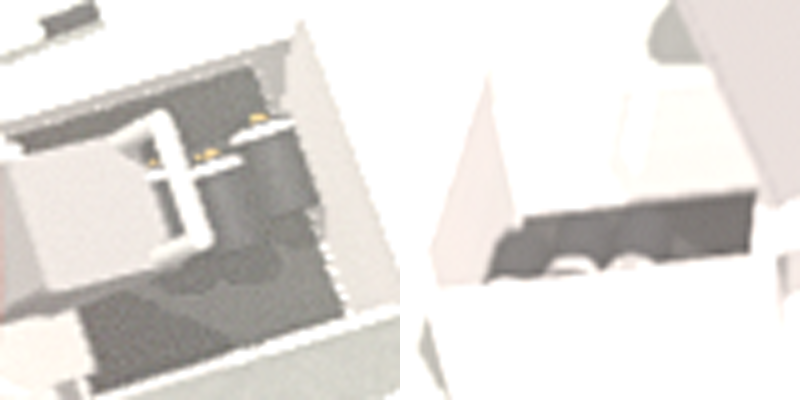

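Three capacitors lie side by side in the tray: their ends are at (262,130), (218,165) and (165,172) in the top view, and at (510,280), (570,265) and (630,262) in the scene view. All are sharp over 8 averaged frames, so they are at rest. Handing in.

```bash
python3 -c "
from station import ctrl
print(ctrl.finish_job())"
```

```text
the job is handed in; nothing more can be done
None
```

The job is handed in (no verdict was returned): the bin was slid to the stop and tipped over it, and now lies on the chute with its handle up; all three capacitors are at rest in the tray, and the arm is clear.

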